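# Prove the end-stop limit switch of a guarded bench conveyor

## Robot

A 7-joint arm with a two-finger parallel gripper is mounted at the origin on a cart in front of the work surface, level with it; the furniture and walls round the work are solid. World frame = base frame: x ahead of the robot, y to its left, z up, the work surface at z = 0. Lengths are in m, angles in rad, forces in N, time in s.
With the tool pointing down it reaches from about 0.4 to 0.9 m from the base axis. Payload 5.6 kg.
Tool frame: the origin (TCP) lies midway between the tips of the shut fingers; the grasp point (between the pads) lies 19 mm behind it; z points along the fingers, y is the line along which they close (so a half turn about z gives the same grasp; the last joint's range is limited). The gripper opens to 92 mm and grips with 3 to 60 N. Pads are 20 mm wide; open, the fingers measure 128 mm over their backs; the gripper's body (75 mm by 189 mm) begins 69 mm behind the grasp point.
Start: joints at [1.154, 0.468, -0.012, 1.603, 0.006, 1.071, -0.056], TCP at [0.237, -0.605, 0.177] pointing down, gripper open.
Joint ranges: [-2.53, 2.53], [-0.31, 2.02], [-1.57, 1.55], [0.28, 2.44], [-1.29, 4.43], [0.15, 1.84], [-2.92, 2.92]. Speed limits (rad/s): [2.57, 2.57, 3.14, 3.14, 3.14, 3.14, 3.14].

## Interface

Orientations are given as a 3x3 rotation matrix whose columns are the frame's x, y, z axes.
In Python, from station import env, effector, solver, viewer, workorder, search_frame, tip_of gives the robot as it stands. Calls block until the motion is done:
- env.reach(position, orientation): joint-space move of the TCP to a pose.
- env.movel(position, frame=None, rate=0.15): straight line of the TCP; frame=None keeps the orientation; rate is the mean speed in m/s.
- env.goto_joints(angles): joint-space move.
- effector.release() and effector.grasp(squeeze=None): open the fingers fully, or close them until they stop; squeeze is the grip in N (None keeps the last).
- env.pause(seconds).
- solver.inverse_kinematics(position, orientation): joint angles nearest the present ones, or None.
- env.sense(): the state.
- viewer.read_camera(name): name is "scene" or "side" or "wrist"; returns (picture, depth): 400x640x3 uint8, red, green, blue; 400x640 float32, m along the optical axis (not along the pixel's ray), 0 where there is no reading.
- viewer.camera_info(name): a dict with "intrinsics" (3x3 intrinsics, pixels), "eye" and "rotation" of the camera in the world; the wrist camera has in their place "T_tool_cam" (4x4, takes a point from camera to tool coordinates, whose origin is the TCP and whose axes are the flange's). Camera axes: x right, y up, looking along -z (the intrinsics and any distortion apply to the point x, -y, -z); pixel columns grow to the right and rows downward; lengths in m; the calibration is good to about 2 mm. A picture is of the moment at which its call begins: read the wrist's pose just before it. camera_info takes no time and is no camera call.
A pose or a line that the arm cannot do raises env.PlanningError and nothing moves.
- workorder.finish_job(): hands the job in; it is judged then, once.
Trained networks look in the newest picture that a camera, given by its name, has taken for a name from the list of things; names that differ only in an ending like _2 or _b are one class to them, and where a whole thing is asked for, a point or a joint stands for the part that bears it (a point fixed in the world has none). Each returns a list of dicts, best first, with "score" (0 to 1); they miss things now and then, are a little off and sometimes report something else, mostly with a low value. They report only what shows in the picture. A call takes as long as a camera call.
- search_frame(camera, name): "at" ([x, y, z] in m, in world coordinates, good to about 4 mm: the middle of the surface that is visible of it).
- tip_of(camera, name): "at" ([x, y, z] in m, in world coordinates, good to about 4 mm: a listed point, or the origin of a listed thing).
The state is a dict: "t": time; "joint_positions": joint angles; "joint_velocities": joint speeds; "tau": joint torques, N m; "ee_pos": TCP position; "tcp_rot": TCP orientation; "wrist_force": force on the tool from outside, world axes, zero at the start; "moment": the same for the moment, N m; "gripper_width": finger opening in m; "grasp_force": force on a finger pad.
Only numpy, scipy, OpenCV 4.12 (cv2) and the standard library are available. Lean on these libraries where they do the work, as an engineer would, in place of code of your own. Each camera call takes 0.05 s, during which the arm holds its last target. There are 200 camera calls.

## Task

Get the bench conveyor ready to run and prove its end stop. Take the hook rod from its rest, reach over the yellow-edged clear guard and pull the red supply toggle towards you with the hook until it snaps over (keep your hand off the toggle itself), then hang the rod back in its rest. After that reach in slantwise under the yellow-edged hood and push the white roller of the limit switch to the right, the way the belt carries goods, until it clicks but without driving it onto its end stop, and let it spring back upright; leave the other things on the bench and the plaque on the belt where they are.

Things in the scene. Friction and masses are not known exactly. Their poses are not given: they have to be found in the camera images.
- conveyor: fixed bench conveyor along y. Origin on the table under the middle of the belt's width; own x away from the robot, y left, z up; small yaw. Aluminium rails, outer faces at x = -65 and +65 mm, 50 high, from y = -280 to +140; green belt top at z = 52, carrying goods to -y. Drive housing with the supply toggle at its left end, hood over its right part: see the points
- guard_top (a point): middle of the front screen's top edge: conveyor x = -45, y = 200, z = 176 mm. Clear screens 4 mm thick with yellow top edges, all 176 high, stand round the toggle at the front and at y = 159 and 241, a grey cabinet behind (face at x = 103, y = 130 to 270, 196 high): a well open on top, 78 mm wide in y, 146 mm in x, floor at z = 45
- hood_edge (a point): middle of the lower front edge of the clear hood (yellow strip): conveyor x = -63, y = -141, z = 237 mm. The hood is a flat sheet from y = -281 to -1, reaching back to x = 90, top at z = 250, open in front and at both ends; posts and back sheet only behind the belt (x = 67 and more)
- supply_toggle (a joint): red supply toggle, bat lever 60 mm long, up to 15 mm thick, hinged about the conveyor's y axis; 0 = off, leaning 0.45 rad away from the robot; 0.9 = on, leaning 0.45 rad towards the robot. Over-centre spring: about 2.5 N at the tip brings it to the middle (0.45), past which it snaps over and stays by itself. Pivot at conveyor x = 30, y = 200, z = 50 mm
- toggle_tip (a point): point on the toggle's axis 55 mm from its pivot, moves with the lever; off: at conveyor x = 54, y = 200, z = 100 mm; on: at x = 6, z = 100
- hook_rod: loose hook rod, about 140 g: wooden handle 110 long (own x -60 to +50), 22 wide (y), 26 high (z), then a steel rod 8 mm thick on to x = 170, bent down square there, the leg ending 115 mm below the axis (-z). Origin: on the axis in the handle, the place to grip; balance about 45 mm ahead of it. Lies level in its rest, leg down at the far end
- hook_tip (a point): lower end of the hook rod's leg, at x = 170, z = -115 mm of the rod
- hook_rest: fixed rest: dark base 185 x 80 mm, two blue forks 10 mm thick, 50 mm wide at own x = -48 (slot 28 wide, takes the handle) and +90 (slot 14 wide, takes the rod), flared mouths up to z = 165; free between x = -43 and +85. Origin on the table; x along the lying rod, away from the robot. Rod is home with its origin at x = 0, y = 0, z = 140 mm of the rest, axes parallel
- limit_switch: blue limit switch clamped to the conveyor's front rail (place along it varies); body 40 wide in y, from x = -38 to 0, top at z = 83 mm. Origin on the table at the rail's front face (conveyor x = -65); axes parallel to the conveyor's
- limit_arm (a joint): roller arm of the limit switch, 58 mm, hinged about the conveyor's x axis at z = 67 mm; springs back. 0 = upright; grows as the roller goes right (conveyor -y): clicks at 0.45 rad (roller 25 mm to the right), end stop at 0.85 (44 mm); over 0.8 counts as driven onto the stop. A spring pushes back with 1.7 N at the roller upright, 3 N at the click, 4 N at the stop
- roller (a point): middle of the white roller on the arm: 23 mm in diameter, 14 mm long, axis along the conveyor's x; at rest at conveyor x = -48 (15 mm behind the hood's front edge), z = 125 mm; moves with the arm. The hood's underside is 112 mm above it, so only a tool slanting in from the front (about 30 to 45 degrees) gets there
- plaque_3: picture plaque 100 x 75 x 15 mm lying on the belt, upstream (left) of the limit switch; bystander, origin at the centre of its underside
- plaque_2: picture plaque 120 x 90 x 15 mm on the table, bystander
- plaque_4: picture plaque 110 x 80 x 15 mm on the table, bystander
- sanding_block: wooden sanding block 40 x 90 x 31 mm on the table, bystander
- stapler: blue stapler 34 x 141 x 60 mm on the table, bystander
- masking_tape: roll of masking tape, 91 mm across, 19 mm high, on the table, bystander

How it is judged:
On the way, in this order (a step that is already met when the one before it is completed fails the run):
1. the supply toggle is snapped over to on (value of joint supply_toggle above 0.8 rad), for 0.2 s.
2. the hook rod hangs in its rest, let go (x of hook_rod in the frame of hook_rest between -0.025 and 0.02 m and y of hook_rod in the frame of hook_rest between -0.01 and 0.01 m and z of hook_rod in the frame of hook_rest between 0.132 and 0.15 m and angle between hook_rod's own z axis and vertical below 0.25 rad and contact force between the fingers and hook_rod below 0.1 N), for 0.2 s.
3. the limit switch arm is pushed right until it clicks (value of joint limit_arm above 0.45 rad), for 0.1 s.
4. the limit switch arm is let go and has sprung back (value of joint limit_arm below 0.06 rad), for 0.2 s.
At the end, for the whole second after the job is handed in: toggle on (over 0.8 rad); limit switch arm upright again (under 0.06 rad), untouched; hook rod let go and at rest in both forks of its rest (-25 to +20 mm along it, 10 mm sideways, 132 to 150 mm high, tilt under 0.25 rad); bystanders within 20 mm of their places (all of step 2 and value of joint supply_toggle above 0.8 rad and value of joint limit_arm below 0.06 rad and contact force between anything else and limit_arm below 0.1 N and linear speed of hook_rod below 0.02 m/s).
It fails at once if the robot's hand or arm touches the supply toggle itself (contact force between any of the fingers, the arm and supply_toggle above 0.5 N).
It fails at once if the limit switch arm is driven onto its end stop (over 0.8 rad) (value of joint limit_arm above 0.8 rad).
It fails at once if a plaque, the sanding block, the stapler or the masking tape is moved by more than 20 mm (distance of any of plaque_2, plaque_3, plaque_4, sanding_block, stapler, masking_tape from where it was at the start of the episode above 0.02 m).
It also fails if it takes over 72 s, if anything falls off the work surface, if the arm or the gripper's body presses on something with over 40 N, if the wrist force passes 120 N, or if a joint passes its speed limit or range.

## Working session

There is one attempt and no reset: what is moved stays moved. The work goes in short steps, each a Python script; the robot and the scene stay as the last script left them, time stands still between calls to the robot, and variables do not carry over. Pictures are saved under pics/ and viewed, at most 10 in all, crops included, and the job is handed in when it is done.

```bash
ls; mkdir -p pics; cat > h.py <<'E'
from station import env, effector, solver, viewer, workorder, search_frame, tip_of
import numpy as np, cv2
def snap(c,f):
    p,d=viewer.read_camera(c); cv2.imwrite('pics/'+f,p[:,:,::-1]); return p,d
E
python3 - <<'E'
from h import *
np.set_printoptions(precision=4,suppress=True)
for c in ('scene','side'):
    snap(c,c+'.png'); i=viewer.camera_info(c); print(c,i['eye'],i['rotation'])
    for n in ['conveyor','guard_top','hood_edge','toggle_tip','hook_rod','hook_tip','hook_rest','limit_switch','roller','plaque_3','plaque_2','stapler','sanding_block','masking_tape']:
        r=tip_of(c,n); print(n,[(np.round(x['at'],4),round(x['score'],2)) for x in r[:3]])
print(env.sense()['t'])
E
```

```text
pics
scene [-0.714  -0.5372  0.775 ] [[ 0.3463  0.3861 -0.855 ]
 [-0.9381  0.1341 -0.3194]
 [-0.0086  0.9127  0.4086]]
conveyor [(array([ 0.6063, -0.1282,  0.0041]), 0.63)]
guard_top [(array([0.5485, 0.0679, 0.1811]), 0.58)]
hood_edge [(array([ 0.5435, -0.2705,  0.2393]), 0.96)]
toggle_tip []
hook_rod []
hook_tip []
hook_rest []
limit_switch [(array([ 0.5442, -0.3208,  0.0014]), 0.9)]
roller [(array([ 0.564 , -0.317 ,  0.1265]), 0.48)]
plaque_3 [(array([ 0.3526, -0.2146, -0.0016]), 0.93), (array([ 0.6005, -0.0475,  0.0503]), 0.86), (array([ 0.3612, -0.4019,  0.001 ]), 0.55)]
plaque_2 [(array([ 0.3526, -0.2146, -0.0016]), 0.93), (array([ 0.6005, -0.0475,  0.0503]), 0.86), (array([ 0.3612, -0.4019,  0.001 ]), 0.55)]
stapler [(array([0.3601, 0.1288, 0.0021]), 0.76)]
sanding_block [(array([ 0.4878, -0.4526, -0.0021]), 0.71), (array([ 0.5429, -0.2704,  0.2349]), 0.3)]
masking_tape [(array([ 0.5819, -0.4585,  0.0013]), 0.6), (array([0.5489, 0.066 , 0.18  ]), 0.47)]
side [-0.4793 -0.4057  1.4289] [[ 0.3176  0.7349 -0.5992]
 [-0.9482  0.2464 -0.2003]
 [ 0.0005  0.6318  0.7751]]
conveyor [(ar
[... 181 characters left out ...]
.5521, 0.071 , 0.1742]), 0.54), (array([ 0.3634, -0.4005, -0.003 ]), 0.36)]
hook_tip [(array([0.6044, 0.3363, 0.0259]), 0.56)]
hook_rest [(array([0.4354, 0.3053, 0.0005]), 0.62)]
limit_switch [(array([ 0.603 , -0.1316, -0.0013]), 0.69), (array([ 0.5474, -0.3211, -0.0024]), 0.56)]
roller []
plaque_3 [(array([ 0.3554, -0.214 ,  0.    ]), 0.96), (array([ 0.3646, -0.3978, -0.0014]), 0.85)]
plaque_2 [(array([ 0.3554, -0.214 ,  0.    ]), 0.96), (array([ 0.3646, -0.3978, -0.0014]), 0.85)]
stapler [(array([ 0.3612,  0.1273, -0.0013]), 0.5), (array([0.6054, 0.335 , 0.0234]), 0.31)]
sanding_block [(array([ 0.4854, -0.4512,  0.0007]), 0.56)]
masking_tape [(array([ 0.5834, -0.4562, -0.0014]), 0.46)]
1.5
```

View pics/scene.png

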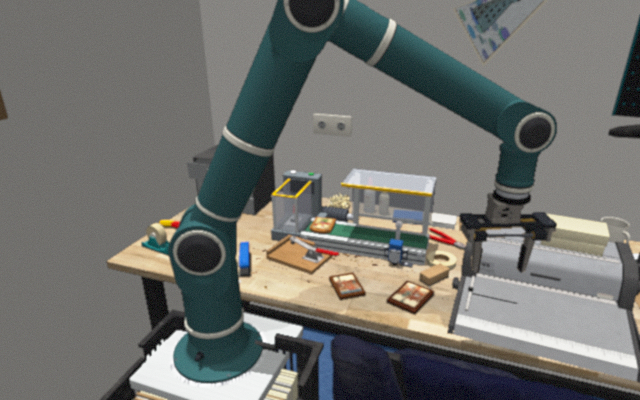

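View pics/side.png

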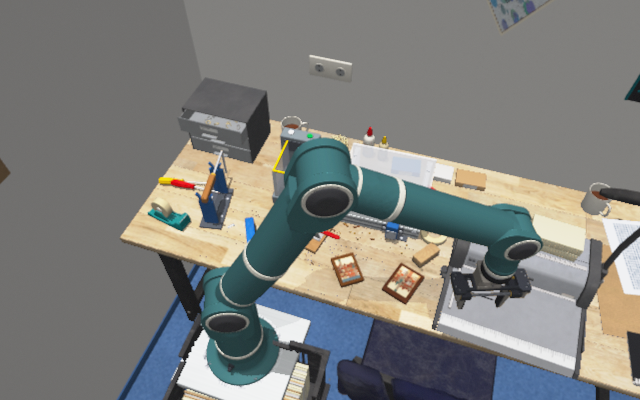

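The scene view shows the guard at (293,200), the hood at (390,190) and the limit switch at (396,250). In the side view the rest with its rod is at (213,195). The networks agree with these and with the given sizes: the tip lies 172 mm from the rest origin at z = 25 mm. Next I look from close by with the wrist camera.

```bash
python3 - <<'E'
from h import *
np.set_printoptions(precision=4,suppress=True)
s=env.sense(); print(s['tcp_rot']); print(viewer.camera_info('wrist')['T_tool_cam'])
p=s['ee_pos']
yaw=0.18
c,sn=np.cos(yaw),np.sin(yaw)
R=np.array([[c,sn,0],[sn,-c,0],[0,0,-1.]])
if R[:,0]@np.array(s['tcp_rot'])[:,0]<0: print('flip?')
env.movel([p[0],p[1],0.45],rate=0.3)
def look(pos,R,f,names):
    env.reach(pos,R); 
    snap('wrist',f); print(f,env.sense()['t'],env.sense()['joint_positions'])
    for n in names: print(n,[(x['at'],round(x['score'],2)) for x in tip_of('wrist',n)[:3]])
look([0.44,-0.25,0.48],R,'w1.png',['hood_edge','roller','limit_switch','conveyor','plaque_3'])
look([0.44,0.06,0.45],R,'w2.png',['guard_top','toggle_tip','supply_toggle','conveyor'])
look([0.40,0.30,0.40],R,'w3.png',['hook_rod','hook_tip','hook_rest'])
for cc in ['scene','side']:
    viewer.read_camera(cc)
    for n in ['guard_top','toggle_tip','hood_edge','roller','limit_switch','hook_rod','hook_tip','hook_rest']: print(cc,n,[(x['at'],round(x['score'],2)) for x in tip_of(cc,n)[:2]])
E
python3 -c "
import cv2,numpy as np
cv2.imwrite('pics/w.png',np.vstack([cv2.resize(cv2.imread('pics/w%d.png'%i),(320,200)) for i in (1,2,3)]))"
```

```text
[[ 0.931   0.365  -0.0001]
 [ 0.365  -0.931   0.    ]
 [-0.     -0.     -1.    ]]
[[ 0.0009  0.9592  0.2827  0.0789]
 [ 1.     -0.0007 -0.0008  0.0011]
 [-0.0005  0.2827 -0.9592 -0.2081]
 [ 0.      0.      0.      1.    ]]
w1.png 4.125 [ 0.6539  0.0771 -0.2177  1.4486  0.0168  1.6184 -0.9555]
hood_edge [([0.5472, -0.2688, 0.2397], 0.63)]
roller [([0.5655, -0.3162, 0.1225], 0.38)]
limit_switch [([0.5447, -0.316, 0.0043], 0.62)]
conveyor [([0.3627, 0.1256, -0.0005], 0.67)]
plaque_3 [([0.3572, -0.216, -0.0022], 0.91), ([0.5986, -0.048, 0.0529], 0.88), ([0.3597, -0.4058, 0.002], 0.74)]
w2.png 5.6167 [ 0.358  -0.0306 -0.538   1.6159 -0.0156  1.5521 -1.5732]
guard_top [([0.5501, 0.071, 0.1759], 0.68)]
toggle_tip [([0.6472, 0.0713, 0.097], 0.65)]Traceback (most recent call last):
  File "<stdin>", line 15, in <module>
  File "<stdin>", line 13, in look
ValueError: it knows: conveyor, guard_top, hood_edge, hook_rest, hook_rod, hook_tip, limit_switch, masking_tape, plaque, roller, sanding_block, stapler, toggle_tip
[ WARN:0@0.051] global loadsave.cpp:275 findDecoder imread_('pics/w3.png'): can't open/read file: check file path/integrity
Traceback (most recent call last):
cv2.error: OpenCV(4.12.0) /io/opencv/modules/imgproc/src/resize.cpp:4208: error: (-215:Assertion failed) !ssize.empty() in function 'resize'
```

```bash
python3 - <<'E'
from h import *
np.set_printoptions(precision=4,suppress=True)
c,sn=np.cos(.18),np.sin(.18)
R=np.array([[c,sn,0],[sn,-c,0],[0,0,-1.]])
def rep(cam,names):
    for n in names: print(cam,n,[(x['at'],round(x['score'],2)) for x in tip_of(cam,n)[:2]])
rep('wrist',['conveyor','hood_edge'])
env.reach([0.40,0.30,0.40],R); snap('wrist','w3.png'); print(env.sense()['t'],env.sense()['joint_positions'])
rep('wrist',['hook_rod','hook_tip','hook_rest','guard_top','toggle_tip'])
for cc in ['scene','side']:
    viewer.read_camera(cc)
    rep(cc,['guard_top','toggle_tip','hood_edge','roller','limit_switch','hook_rod','hook_tip','hook_rest'])
cv2.imwrite('pics/w.png',np.vstack([np.hstack([cv2.resize(cv2.imread('pics/w%d.png'%i),(400,250)) for i in r]) for r in ((1,2),(3,3))]))
E
```

```text
wrist conveyor [([0.5986, -0.1296, -0.0006], 0.97), ([0.4345, 0.3004, 0.1397], 0.2)]
wrist hood_edge [([0.5492, -0.2699, 0.2364], 0.65)]
6.8417 [ 0.0724  0.1392 -0.8626  1.5939  0.1071  1.4575 -2.1914]
wrist hook_rod [([0.4348, 0.2998, 0.1401], 0.73)]
wrist hook_tip []
wrist hook_rest [([0.4317, 0.3013, 0.0033], 0.67)]
wrist guard_top [([0.5514, 0.0699, 0.1721], 0.74)]
wrist toggle_tip [([0.6477, 0.0764, 0.0981], 0.42)]
scene guard_top []
scene toggle_tip []
scene hood_edge [([0.544, -0.272, 0.2384], 0.63)]
scene roller [([0.5623, -0.316, 0.1302], 0.64)]
scene limit_switch [([0.54, -0.3232, 0.0047], 0.81)]
scene hook_rod []
scene hook_tip []
scene hook_rest []
side guard_top [([0.5499, 0.0712, 0.1748], 0.6)]
side toggle_tip [([0.646, 0.0761, 0.1025], 0.59)]
side hood_edge [([0.5423, -0.2743, 0.2374], 0.75)]
side roller [([0.6475, 0.0751, 0.1007], 0.66), ([0.5456, -0.3185, 0.0015], 0.32)]
side limit_switch [([0.5464, -0.3176, 0.0006], 0.82)]
side hook_rod []
side hook_tip []
side hook_rest [([0.4357, 0.3028, 0.0003], 0.57)]
```

View pics/w.png

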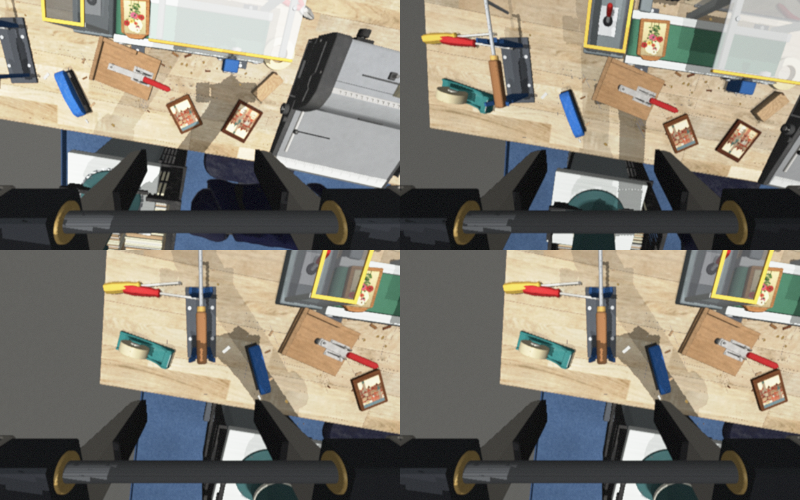

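The wrist view shows the rod lying in both forks, handle at about (202,333) in the lower-left tile and steel above it. Toggle and guard are seen in the top-right tile at (605,20). Now I fit the rod's axis from the depth and build the conveyor frame.

```bash
cat >> h.py <<'E'
np.set_printoptions(precision=4,suppress=True)
def cloud(cam):
    s=env.sense(); p,d=viewer.read_camera(cam); i=viewer.camera_info(cam); K=np.array(i['intrinsics'])
    v,u=np.mgrid[:400,:640]; 
    P=np.stack([(u-K[0,2])/K[0,0]*d,-(v-K[1,2])/K[1,1]*d,-d],-1)
    if cam=='wrist':
        T=np.array(i['T_tool_cam']); P=P@T[:3,:3].T+T[:3,3]; R=np.array(s['tcp_rot']); t=np.array(s['ee_pos'])
    else: R=np.array(i['rotation']); t=np.array(i['eye'])
    W=P@R.T+t; W[d<=0]=np.nan
    return p,W
E
python3 - <<'E'
from h import *
print({k:v for k,v in viewer.camera_info('wrist').items() if k not in('T_tool_cam',)})
p,W=cloud('wrist')
m=(W[...,2]>0.12)&(W[...,2]<0.165)&(abs(W[...,0]-0.46)<0.16)&(abs(W[...,1]-0.31)<0.06)
f=p.astype(float)
br=m&(f[...,0]>f[...,2]*1.5)   # brown handle
h=W[br]; h=h[h[:,2]>0.143]; print(len(h),h.min(0),h.max(0),h.mean(0))
st=m&(W[...,0]>0.50)&(abs(f[...,0]-f[...,2])<40); q=W[st]; print(len(q),q.min(0),q.max(0))
A=h.mean(0); 
vx,vy,_,_=cv2.fitLine(h[:,:2].astype(np.float32),cv2.DIST_HUBER,0,.001,.001).ravel(); print('handle yaw',np.arctan2(vy,vx)%np.pi)
far=q[(q[:,0]>0.54)]; F=np.median(far,0); print('far',F,'yaw',np.arctan2(*(F-A)[[1,0]]))
ax=np.array([vx,vy])*np.sign(vx); t=h[:,:2]@ax; print('ends',np.percentile(t,[0.5,99.5]),'origin at',A[:2]+ax*(np.percentile(t,[.5,99.5]).mean()+.005-A[:2]@ax))
E
```

```text
{'intrinsics': array([[346.7187,   0.    , 320.4422],
       [  0.    , 346.7187, 202.8557],
       [  0.    ,   0.    ,   1.    ]])}
1415 [0.3768 0.2808 0.1441] [0.4937 0.3194 0.1562] [0.4365 0.3011 0.1523]
605 [0.5001 0.2933 0.1202] [0.593  0.343  0.1647]
handle yaw 0.1931554
far [0.5678 0.3269 0.1433] yaw 0.1941003902189424
ends [0.427  0.5422] origin at [0.4399 0.3017]
```

```bash
cat >> h.py <<'E'
from scipy.optimize import least_squares
_c=np.array([[-45,200],[-63,-141],[54,200],[0,0]])/1000; _w=np.array([[.5505,.0702],[.5455,-.2713],[.647,.0747],[.6025,-.1297]])
def _f(q): c,s=np.cos(q[2]),np.sin(q[2]); return (_c@np.array([[c,s],[-s,c]])+q[:2]-_w).ravel()
CV=least_squares(_f,[.6,-.13,.04]).x
def conv(x,y,z):  # mm conveyor -> world m
    c,s=np.cos(CV[2]),np.sin(CV[2]); x,y,z=x/1000,y/1000,z/1000
    return np.array([CV[0]+c*x-s*y,CV[1]+s*x+c*y,z])
def Rd(yaw):
    c,s=np.cos(yaw),np.sin(yaw); return np.array([[c,s,0],[s,-c,0],[0,0,-1.]])
RO=np.array([.437,.301,.140]); RY=.194; G=.012
RODAX=np.array([np.cos(RY),np.sin(RY),0])
HOME=RO+G*RODAX-[0,0,.019]   # TCP pose gripping the rod at home
E
python3 - <<'E'
from h import *
print(CV,_f(CV)*1000,conv(54,200,100))
env.reach(HOME+[0,0,.12],Rd(RY)); effector.release()
env.movel(HOME,rate=.12)
print(env.sense()['wrist_force'])
effector.grasp(squeeze=50)
s=env.sense(); print(s['gripper_width'],s['grasp_force'],s['wrist_force'],s['ee_pos'])
env.movel(HOME+[0,0,.06],rate=.08); s=env.sense();print(s['wrist_force'],s['moment'])
env.movel(HOME+[0,0,.23],rate=.2)
p,W=cloud('wrist'); cv2.imwrite('pics/g.png',p[:,:,::-1])
print(tip_of('wrist','hook_tip'),tip_of('wrist','hook_rod'))
viewer.read_camera('side');print(tip_of('side','hook_tip'))
s=env.sense(); print(s['t'],s['joint_positions'],s['ee_pos'])
# rod in tool coords
Q=(W-s['ee_pos'])@np.array(s['tcp_rot']); m=(abs(Q[...,1])<.04)&(Q[...,0]>.05)&(Q[...,0]<.2)&(Q[...,2]>-.06)&(Q[...,2]<.06)
q=Q[m]; 
for a in np.arange(.05,.19,.02):
    k=q[(q[:,0]>=a)&(q[:,0]<a+.02)]; print(a,len(k),np.median(k,0) if len(k) else '')
E
```

```text
Traceback (most recent call last):
NameError: name '_f' is not defined
```

```bash
cat > g.py <<'E'
from h import *
import h
print(CV,h._f(CV)*1000,conv(54,200,100))
env.reach(HOME+[0,0,.12],Rd(RY)); effector.release()
env.movel(HOME,rate=.12)
print(env.sense()['wrist_force'])
effector.grasp(squeeze=50)
s=env.sense(); print(s['gripper_width'],s['grasp_force'],s['wrist_force'],s['ee_pos'])
env.movel(HOME+[0,0,.06],rate=.08); s=env.sense();print(s['wrist_force'],s['moment'])
env.movel(HOME+[0,0,.23],rate=.2)
p,W=cloud('wrist'); cv2.imwrite('pics/g.png',p[:,:,::-1])
print(tip_of('wrist','hook_tip'),tip_of('wrist','hook_rod'))
viewer.read_camera('side');print(tip_of('side','hook_tip'))
s=env.sense(); print(s['t'],s['joint_positions'],s['ee_pos'])
Q=(W-s['ee_pos'])@np.array(s['tcp_rot']); m=(abs(Q[...,1])<.04)&(Q[...,0]>.05)&(Q[...,0]<.2)&(Q[...,2]>-.06)&(Q[...,2]<.06)
q=Q[m]; 
for a in np.arange(.05,.19,.02):
    k=q[(q[:,0]>=a)&(q[:,0]<a+.02)]; print(a,len(k),np.median(k,0) if len(k) else '')
E
python3 g.py
```

```text
[ 0.6026 -0.1282  0.0416] [-1.2175 -0.4006 -0.0332 -0.3541  1.197  -0.7871  0.0537  1.5419] [0.6482 0.0739 0.1   ]
[ 0.9138 -0.1122 -0.1251]
0.00010004930937166848 0.0 [-0.7588  0.2242  1.061 ] [0.4488 0.3033 0.121 ]
[ 0.2968 -0.2785  0.456 ] [0.0219 0.057  0.019 ]
[] [{'at': [0.4349, 0.3013, 0.138], 'score': 0.93}]
[{'at': [0.5491, 0.0713, 0.174], 'score': 0.6}]
13.6167 [ 0.0431  0.2585 -0.8481  1.5946  0.196   1.3789 -2.203 ] [0.4485 0.3031 0.3502]
0.05 0 
0.07 0 
0.09000000000000001 0 
0.11000000000000001 0 
0.13 0 
0.15000000000000002 0 
0.17000000000000004 0 
0.19 0
```

View pics/g.png

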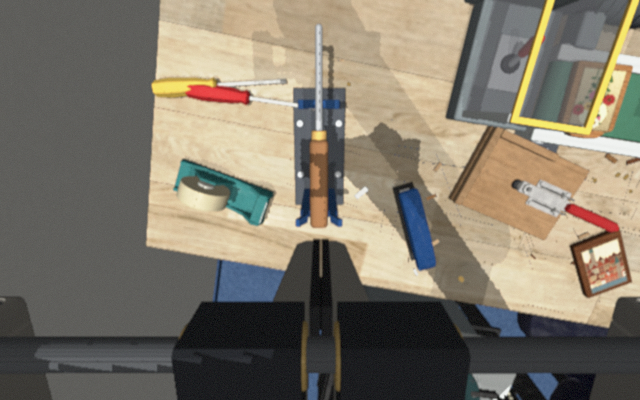

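The fingers closed on nothing, and the picture shows the rod still at home: handle (318,180), forks at (318,103) and (318,222). I retry in small steps, checking the width each time.

```bash
python3 - <<'E'
from h import *
p,W=cloud('wrist')
for (u,v) in [(318,150),(318,180),(318,210),(318,215),(318,60),(318,120)]: print(u,v,W[v,u])
def st(n): s=env.sense(); print(n,s['t'],s['gripper_width'],s['grasp_force'],s['wrist_force'],s['ee_pos'])
st('0'); effector.release(); st('open')
env.movel(HOME+[0,0,.05],rate=.25); st('above')
env.movel(HOME-[0,0,.004],rate=.1); st('down')
effector.grasp(squeeze=40); st('grasp'); env.pause(.1); st('p')
snap('wrist','g2.png')
E
```

```text
318 150 [0.4715 0.3089 0.1532]
318 180 [0.4359 0.302  0.1509]
318 210 [0.3996 0.2949 0.1536]
318 215 [0.3934 0.2937 0.1541]
318 60 [0.5681 0.3278 0.1446]
318 120 [0.5045 0.3154 0.144 ]
0 13.6667 0.0005257862485796642 0.0 [ 0.6214  0.4351 -0.8117] [0.4486 0.3031 0.3504]
open 15.0417 0.09208766237756232 0.0 [ 0.2249 -0.9069  1.2271] [0.4488 0.3033 0.351 ]
above 15.9083 0.09166790050493297 0.0 [0.5768 0.6396 0.0656] [0.4494 0.3041 0.1722]
down 16.6 0.09210754347442045 0.0 [-0.6116  0.5626 -0.6356] [0.449  0.3037 0.1174]
grasp 17.95 0.0006210676721069329 0.0 [ 0.4028 -0.1796  0.5181] [0.4488 0.3033 0.117 ]
p 18.05 0.0006657342125811501 0.0 [-0.0836 -0.2143 -0.9384] [0.4488 0.3033 0.117 ]
```

View pics/g2.png

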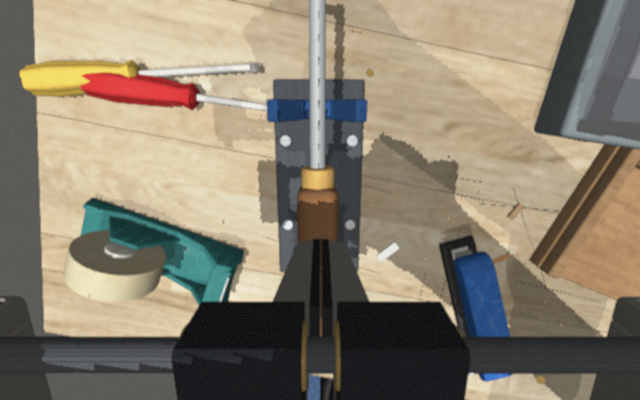

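```bash
python3 - <<'E'
from h import *
p,W=cloud('wrist')
for (u,v) in [(318,60),(318,120),(318,180),(318,200),(318,220),(318,232),(318,236),(312,245),(328,245),(308,255),(332,255),(300,270),(340,270),(300,290),(320,320),(390,285),(240,250)]: print(u,v,p[v,u],W[v,u])
i=viewer.camera_info('wrist'); print(i['T_tool_cam'])
p2,W2=cloud('side'); snap('side','s2.png')
im=cv2.imread('pics/s2.png')[90:250,150:310]; cv2.imwrite('pics/s2c.png',cv2.resize(im,(640,640)[::-1],interpolation=cv2.INTER_CUBIC)[:600])
E
```

```text
318 60 [161 164 165] [0.545  0.3221 0.1446]
318 120 [173 174 175] [0.5171 0.3167 0.1431]
318 180 [234 196 115] [0.4878 0.3109 0.1496]
318 200 [139 101  70] [0.4782 0.309  0.153 ]
318 220 [89 65 44] [0.4672 0.3069 0.1524]
318 232 [92 66 45] [0.4609 0.3056 0.1532]
318 236 [92 67 47] [0.4589 0.3052 0.1539]
312 245 [47 45 43] [0.4568 0.3079 0.1621]
328 245 [34 34 35] [0.4594 0.3001 0.1645]
308 255 [59 58 53] [0.4568 0.3095 0.1748]
332 255 [63 62 60] [0.4589 0.2983 0.1744]
300 270 [64 60 58] [0.4573 0.3125 0.1919]
340 270 [60 58 53] [0.4602 0.2957 0.1912]
300 290 [64 64 59] [0.4574 0.3116 0.208 ]
320 320 [98 75 55] [nan nan nan]
390 285 [211 187 151] [0.359  0.2098 0.0009]
240 250 [32 53 50] [0.3712 0.3682 0.007 ]
[[ 0.0009  0.9593  0.2826  0.0791]
 [ 1.     -0.0007 -0.0009  0.0012]
 [-0.0006  0.2826 -0.9593 -0.2081]
 [ 0.      0.      0.      1.    ]]
```

View pics/s2c.png

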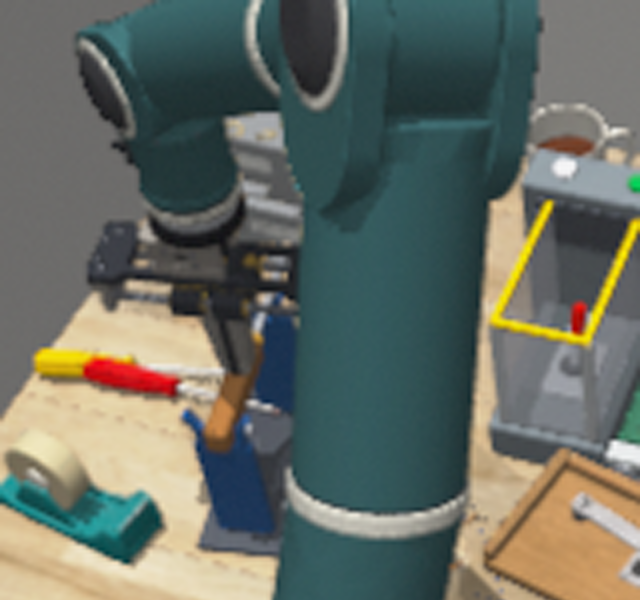

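```bash
python3 - <<'E'
from h import *
def prof(n):
    s=env.sense(); p,W=cloud('wrist'); cv2.imwrite('pics/'+n,p[:,:,::-1]); Q=(W-s['ee_pos'])@np.array(s['tcp_rot'])
    m=(abs(Q[...,1])<.075)&(Q[...,0]>-.04)&(Q[...,0]<.03)&(Q[...,2]>-.13)&(Q[...,2]<.03)&(p.max(-1)<90)&(np.ptp(p.astype(int),axis=-1)<25)
    q=Q[m]
    for z in np.arange(-.11,.03,.01):
        k=q[(q[:,2]>=z)&(q[:,2]<z+.01)]
        if len(k): print(n,round(z,3),len(k),'x',np.percentile(k[:,0],[2,98]),'y',np.percentile(k[:,1],[2,50,98]))
prof('c1.png')
effector.release(); prof('c2.png'); print(env.sense()['t'])
E
```

```text
c1.png -0.11 808 x [-0.0022  0.011 ] y [-0.0037  0.0019  0.0065]
c1.png -0.1 1118 x [0.0089 0.0108] y [-0.0145  0.0019  0.0173]
c1.png -0.09 961 x [0.0089 0.0105] y [-0.0138  0.0016  0.0165]
c1.png -0.08 744 x [0.009  0.0102] y [-0.0131  0.0014  0.0159]
c1.png -0.07 606 x [0.0088 0.01  ] y [-0.0126  0.0016  0.0153]
c1.png -0.06 463 x [0.0085 0.0099] y [-0.0117  0.0012  0.0147]
c1.png -0.05 364 x [0.0083 0.01  ] y [-0.0106  0.0012  0.0135]
c1.png -0.04 93 x [0.0057 0.0274] y [-0.0114 -0.0031  0.0105]
c2.png -0.11 2589 x [-0.0018  0.0111] y [-0.0603  0.0467  0.0633]
c2.png -0.1 2102 x [-0.007   0.0107] y [-0.0595  0.0469  0.0624]
c2.png -0.09 1722 x [-0.0092  0.0104] y [-0.0585  0.0468  0.0613]
c2.png -0.08 1358 x [-0.0092  0.0101] y [-0.0578 -0.0441  0.0604]
c2.png -0.07 1099 x [-0.0093  0.0099] y [-0.0567  0.0469  0.0602]
c2.png -0.06 871 x [-0.0096  0.0098] y [-0.0558 -0.0441  0.0593]
c2.png -0.05 705 x [-0.0094  0.0099] y [-0.0554 -0.0443  0.0576]
c2.png -0.04 215 x [-0.0366  0.0238] y [-0.0516 -0.0109  0.0503]
19.725
```

View pics/c2.png

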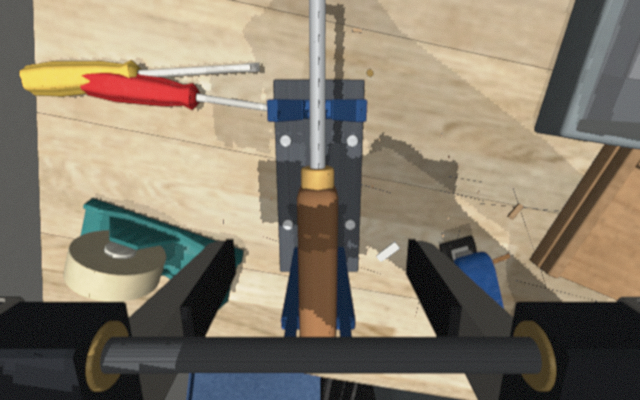

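The depth settles it: open or shut, the fingers end at tool z ≈ -0.038. The real fingertips are therefore about 38 mm short of the reported TCP, and they stopped just above the handle. The camera itself reads correctly (rod top at 0.153 m, table at 0). I correct for this offset and grasp again.

```bash
cat >> h.py <<'E'
OFF=.038   # real finger tips lie this far behind the reported TCP
HOME=RO+G*RODAX-[0,0,.019+OFF]
def st(n): s=env.sense(); print(n,round(s['t'],2),'w',round(s['gripper_width'],4),'gf',round(s['grasp_force'],1),s['wrist_force'],s['moment'],s['ee_pos'],flush=True)
E
python3 - <<'E'
from h import *
env.movel(HOME,rate=.08); st('down')
effector.grasp(squeeze=50); st('grasp')
if env.sense()['gripper_width']>.015:
    env.movel(HOME+[0,0,.03],rate=.08); st('lift')
    env.movel(HOME+[0,0,.225],rate=.25); st('up')
    s=env.sense(); p,W=cloud('wrist'); cv2.imwrite('pics/g3.png',p[:,:,::-1])
    print('tip',tip_of('wrist','hook_tip'),'rod',tip_of('wrist','hook_rod'))
    Q=(W-s['ee_pos'])@np.array(s['tcp_rot']); m=(abs(Q[...,1])<.03)&(Q[...,0]>.02)&(Q[...,0]<.2)&(abs(Q[...,2]+.06)<.04)
    q=Q[m]
    for a in np.arange(.02,.19,.02):
        k=q[(q[:,0]>=a)&(q[:,0]<a+.02)]; print(round(a,2),len(k),np.median(k,0) if len(k) else '')
    print(q[:,0].max(), s['joint_positions'])
    viewer.read_camera('side');print(tip_of('side','hook_tip'))
E
```

```text
down 20.3 w 0.0919 gf 0.0 [ 0.3686 -0.196   0.4031] [-0.0021  0.0423 -0.009 ] [0.4485 0.3034 0.0826]
grasp 21.36 w 0.0218 gf 49.9 [ 0.0521 -0.3523 -1.2221] [-0.0099  0.0643  0.0124] [0.4487 0.3034 0.083 ]
lift 21.88 w 0.0218 gf 49.9 [-0.0793 -0.0912 -1.7212] [-0.036   0.0877 -0.0445] [0.4491 0.3032 0.1135]
up 22.82 w 0.0215 gf 49.9 [-0.2161  0.5326 -0.8471] [-0.0518  0.0595 -0.0399] [0.4481 0.3025 0.3064]
tip [] rod [{'at': [0.4344, 0.2976, 0.3619], 'score': 0.81}]
0.02 2287 [ 0.0304  0.0012 -0.0691]
0.04 1227 [ 0.0455  0.0011 -0.0613]
0.06 893 [ 0.0703  0.0007 -0.0605]
0.08 1045 [ 0.0904  0.0007 -0.0604]
0.1 950 [ 0.1082  0.0007 -0.0603]
0.12 0 
0.14 0 
0.16 0 
0.18 0 
0.11646879113590025 [ 0.037   0.2854 -0.8436  1.6649  0.22    1.2932 -2.2247]
[]
```

```bash
cat >> h.py <<'E'
AX=-.0565; LEG=.170-G
RC=Rd(CV[2])
def leg(x,axz):   # TCP for leg at conveyor x (mm), y=200, rod axis height axz (m)
    return conv(x-LEG*1000,200,(axz+AX)*1000)
E
python3 - <<'E'
from h import *
env.movel(leg(82,.363),RC,rate=.25); st('over')
env.movel(leg(82,.315),rate=.2)
viewer.read_camera('side'); print('toggle',tip_of('side','toggle_tip'),'tip',tip_of('side','hook_tip'),'guard',tip_of('side','guard_top'))
snap('wrist','h1.png'); print('toggle',tip_of('wrist','toggle_tip'),'tip',tip_of('wrist','hook_tip'),'guard',tip_of('wrist','guard_top'))
print(leg(82,.315),env.sense()['joint_positions'])
E
```

```text
over 24.2 w 0.0214 gf 49.9 [ 0.4258  0.7266 -2.2823] [0.0745 0.0952 0.0665] [0.5178 0.0706 0.3066]
toggle [{'at': [0.645, 0.0725, 0.1002], 'score': 0.61}] tip [{'at': [0.5989, -0.0522, 0.0524], 'score': 0.68}] guard [{'at': [0.55, 0.07, 0.1715], 'score': 0.89}]
toggle [] tip [] guard [{'at': [0.5505, 0.072, 0.1767], 'score': 0.6}]
[0.5183 0.0685 0.2585] [ 0.3995  0.2511 -0.6983  1.7799  0.1746  1.1723 -1.8806]
```

View pics/h1.png

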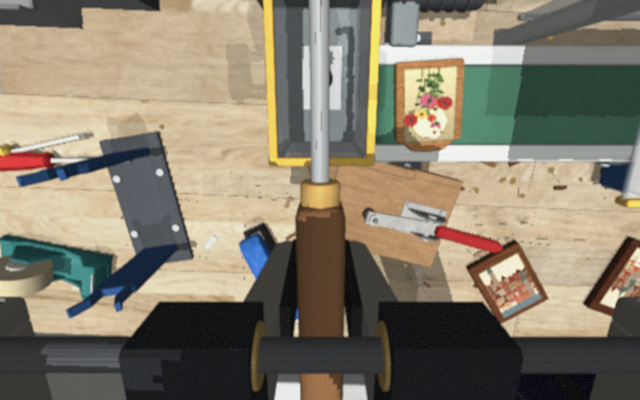

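The rod is centred over the well: columns 268–378, rod at 320. I now descend behind the toggle and pull.

```bash
python3 - <<'E'
from h import *
env.movel(leg(84,.240),rate=.15); st('in')
env.movel(leg(84,.202),rate=.08); st('low')
if np.abs(env.sense()['wrist_force']).max()<6:
    for x in (60,45,30,18): env.movel(leg(x,.202),rate=.07); st(x)
viewer.read_camera('side'); print('toggle',tip_of('side','toggle_tip'), 'on expected',conv(6,200,100))
E
```

```text
in 25.64 w 0.0217 gf 49.9 [ 1.0257  0.0755 -0.9612] [-0.0229  0.0843  0.0648] [0.5209 0.0689 0.1841]
low 26.27 w 0.0218 gf 49.9 [ 0.3314 -0.6269 -0.8162] [0.0084 0.0595 0.0058] [0.5203 0.0688 0.1453]
60 26.76 w 0.0214 gf 50.0 [ 2.6274 -0.4227 -0.194 ] [ 0.1384 -1.0006  0.0467] [0.4973 0.0677 0.1464]
45 27.12 w 0.0218 gf 50.0 [ 0.8438  0.4228 -0.9044] [ 0.0115 -0.1509  0.0034] [0.4801 0.0667 0.1451]
30 27.49 w 0.0213 gf 50.0 [-0.4236  0.2008 -1.0534] [0.0128 0.0124 0.0166] [0.4656 0.0661 0.1454]
18 27.82 w 0.0213 gf 50.0 [ 3.1979  0.898  -2.304 ] [ 0.4042 -0.9614  0.1956] [0.4553 0.0663 0.1461]
toggle [] on expected [0.6002 0.0719 0.1   ]
```

```bash
python3 - <<'E'
from h import *
env.movel(leg(28,.202),rate=.07); st('back')
env.movel(leg(28,.363),rate=.2); st('up')
for c in('side','wrist'):
    viewer.read_camera(c); print(c,'toggle',tip_of(c,'toggle_tip'), 'on expected',conv(6,200,100))
s=env.sense(); p,W=cloud('wrist')
Q=(W-s['ee_pos'])@np.array(s['tcp_rot']); m=(abs(Q[...,1])<.03)&(Q[...,0]>.04)&(Q[...,0]<.2)&(abs(Q[...,2]+.06)<.04)
q=Q[m]
for a in np.arange(.04,.13,.02):
    k=q[(q[:,0]>=a)&(q[:,0]<a+.02)]; print(round(a,2),len(k),np.median(k,0) if len(k) else '')
f=p.astype(int); r=W[(f[...,0]>120)&(f[...,1]<60)&(f[...,2]<60)&(abs(W[...,2]-.09)<.03)]; print('red',len(r),np.nanmean(r,0) if len(r) else '')
p2,W2=cloud('side'); f=p2.astype(int); r=W2[(f[...,0]>120)&(f[...,1]<60)&(f[...,2]<60)&(abs(W2[...,1]-.07)<.05)&(abs(W2[...,0]-.62)<.08)]; print('red side',len(r),np.nanmean(r,0) if len(r) else '')
E
```

```text
back 28.21 w 0.0219 gf 50.0 [-0.7245  0.9595 -1.5891] [0.0253 0.0964 0.007 ] [0.4636 0.066  0.1449]
up 29.17 w 0.022 gf 50.0 [-0.5728  0.2368 -1.6911] [ 0.0263  0.0986 -0.0076] [0.4634 0.066  0.3054]
side toggle [{'at': [0.4501, 0.0653, 0.36], 'score': 0.17}] on expected [0.6002 0.0719 0.1   ]
wrist toggle [] on expected [0.6002 0.0719 0.1   ]
0.04 1257 [ 0.0457  0.0012 -0.0619]
0.06 942 [ 0.0702  0.0012 -0.0613]
0.08 1034 [ 0.0904  0.0012 -0.0615]
0.1 947 [ 0.1082  0.0012 -0.0617]
0.12 0 
red 360 [ 0.4394 -0.1342  0.0624]
red side 0
```

```bash
python3 - <<'E'
from h import *
env.movel(HOME+[0,0,.225],Rd(RY),rate=.25); st('over rest')
p2,W2=cloud('side'); print('toggle',tip_of('side','toggle_tip'),'expected',conv(6,200,100)); 
f=p2.astype(int); r=W2[(f[...,0]>120)&(f[...,1]<70)&(f[...,2]<70)&(abs(W2[...,1]-.07)<.05)&(abs(W2[...,0]-.62)<.08)]; print('red',len(r),np.nanmean(r,0) if len(r) else '')
env.movel(HOME+[0,0,.05],rate=.2)
env.movel(HOME+[0,0,.015],rate=.08); st('near')
env.movel(HOME,rate=.05); st('home')
E
```

```text
over rest 30.57 w 0.0216 gf 50.0 [ 0.2801 -0.0436 -1.9127] [ 0.0022  0.0706 -0.0292] [0.4492 0.3021 0.3078]
toggle [] expected [0.6002 0.0719 0.1   ]
red 0 
near 32.28 w 0.0215 gf 50.0 [-0.2075 -0.299  -1.3791] [0.038  0.0225 0.0023] [0.4486 0.3034 0.0977]
home 32.73 w 0.0218 gf 50.0 [ 0.9376 -0.8303  2.6379] [-0.1517  0.1829  0.0054] [0.4492 0.3034 0.0831]
```

```bash
python3 - <<'E'
from h import *
effector.release(); st('rel')
env.movel(HOME+[0,0,.2],rate=.3); st('up')
p,W=cloud('wrist'); cv2.imwrite('pics/r1.png',p[:,:,::-1])
print('rod',tip_of('wrist','hook_rod'),'toggle',tip_of('wrist','toggle_tip'))
h=W[(W[...,2]>.143)&(W[...,2]<.165)&(abs(W[...,0]-.46)<.13)&(abs(W[...,1]-.31)<.05)&(p[...,0]>1.5*p[...,2])]
ax=RODAX[:2]; t=h[:,:2]@ax; print(len(h),h.mean(0),np.percentile(t,[.5,99.5]),'earlier .427 .5422',np.median(h[:,2]))
f=p.astype(int); r=W[(f[...,0]>110)&(f[...,1]<70)&(f[...,2]<70)&(abs(W[...,1]-.07)<.05)&(abs(W[...,0]-.62)<.08)]; print('red',len(r),np.nanmean(r,0) if len(r) else '')
E
```

```text
rel 33.84 w 0.0918 gf 0.0 [-0.1851 -0.8501  0.1889] [ 0.0059 -0.0098  0.0094] [0.4488 0.3033 0.083 ]
up 34.66 w 0.0918 gf 0.0 [ 1.0648 -0.2186 -0.0767] [ 0.0049  0.081  -0.0173] [0.4482 0.3025 0.2816]
rod [{'at': [0.4334, 0.3032, 0.1385], 'score': 0.57}] toggle []
2311 [0.4383 0.2996 0.1522] [0.427 0.544] earlier .427 .5422 0.15271816935348553
red 0
```

View pics/r1.png

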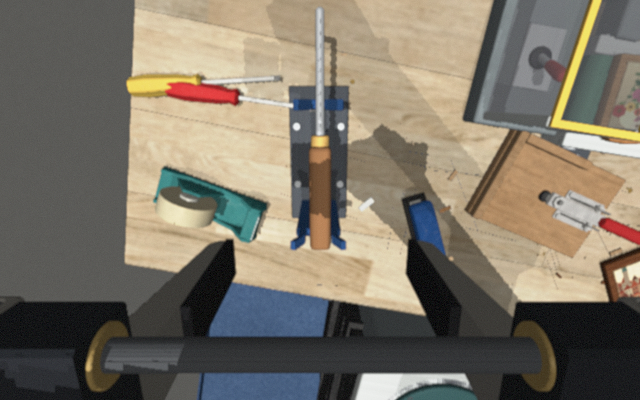

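The rod is home again: handle ends at 0.427 and 0.544 as before, top at 0.153 m. The toggle's red lever now leans from its base (540,57) down to (555,70), towards the robot. It leaned away before, so it is on. Next is the roller.

```bash
cat >> h.py <<'E'
TH=np.radians(48); _c2,_s2=np.cos(CV[2]),np.sin(CV[2]); RZ=np.array([[_c2,-_s2,0],[_s2,_c2,0],[0,0,1.]])
RT=RZ@np.array([[np.cos(TH),0,np.sin(TH)],[0,-1,0],[np.sin(TH),0,-np.cos(TH)]])
def tipat(y,back=0.,x=-39,z=112): return conv(x,y,z)+RT[:,2]*(OFF-back)
def favg(n=6):
    F=[]
    for _ in range(n): env.pause(.02); F.append(RZ.T@env.sense()['wrist_force'])
    return np.mean(F,0)
E
python3 - <<'E'
from h import *
effector.grasp(squeeze=10)
env.reach([.40,-.02,.36],Rd(0.04)); st('mid')
a=solver.inverse_kinematics(tipat(-135,.13),RT); b=solver.inverse_kinematics(tipat(-135),RT); print(a,b)
if a is not None and b is not None:
    env.reach(tipat(-135,.13),RT); st('app')
    for c in('scene','side'):
        viewer.read_camera(c); print(c,'roller',tip_of(c,'roller'),tip_of(c,'limit_switch'))
    snap('wrist','a1.png'); print('roller',tip_of('wrist','roller'),tip_of('wrist','hood_edge'))
E
```

```text
mid 37.42 w 0.0003 gf 0.0 [ 0.0047  0.8431 -0.131 ] [-0.0011 -0.0225  0.0106] [ 0.4002 -0.0191  0.3599]
[ 1.9683  0.8338 -1.4985  2.3136  1.4181  0.2388 -2.0477] [ 1.621   1.0755 -1.3168  2.2079  2.0985  0.4203 -2.6225]
app 38.76 w 0.0003 gf 0.0 [-0.4323  0.5734 -0.2198] [0.0624 0.6836 0.0838] [ 0.5015 -0.2673  0.1736]
scene roller [{'at': [0.5648, -0.3173, 0.1248], 'score': 0.58}, {'at': [0.3588, 0.1285, 0.0004], 'score': 0.28}] [{'at': [0.5425, -0.3223, 0.0037], 'score': 0.62}]
side roller [{'at': [0.5644, -0.3206, 0.1215], 'score': 0.58}] [{'at': [0.5525, 0.0689, 0.172], 'score': 0.56}, {'at': [0.5456, -0.316, -0.0034], 'score': 0.47}]
roller [{'at': [0.5662, -0.3182, 0.1215], 'score': 0.71}] [{'at': [0.5453, -0.2691, 0.2372], 'score': 0.78}]
```

View pics/a1.png

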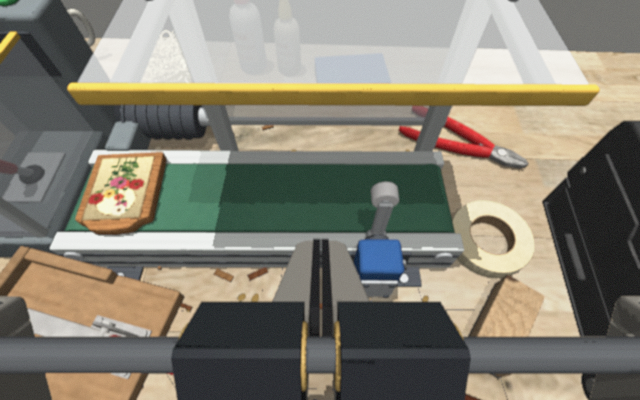

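The view shows the roller at (384,190), right of the fingertips at column 320, with the hood's yellow edge at row 93. The plaque is far to the left, and the networks confirm the roller at about y = -0.3185. I go in slantwise, feel for contact, then push a measured amount.

```bash
python3 - <<'E'
from h import *
for y in (-135,-165,-200): print(y,solver.inverse_kinematics(tipat(y),RT))
env.movel(tipat(-135,.05),rate=.1); st('half')
env.movel(tipat(-135),rate=.08); st('in')
print(env.sense()['joint_positions'])
env.movel(tipat(-150),rate=.06)
f0=favg(10); print('base',f0)
y0=None
for y in range(-154,-184,-3):
    env.movel(tipat(y),rate=.04); f=favg(5)-f0; print(y,f,flush=True)
    if f[1]>1.3: y0=y; break
print(y0,env.sense()['t'],(RZ.T@(np.array(env.sense()['ee_pos'])-conv(0,0,0)))*1000)
viewer.read_camera('scene'); print(tip_of('scene','roller'))
viewer.read_camera('wrist'); print(tip_of('wrist','roller'))
E
```

```text
-135 [ 1.5848  0.9803 -1.2362  2.2092  2.2157  0.3308 -2.7952]
-165 [ 1.5842  0.9308 -1.1658  2.1638  2.2198  0.226  -2.7967]
-200 [ 1.5973  0.9218 -1.125   2.1065  2.0508  0.1514 -2.6017]
half 40.16 w 0.0006 gf 0.0 [-0.0883  0.0514  0.2511] [-0.0585  0.7239 -0.0356] [ 0.5601 -0.2651  0.1203]
in 40.93 w 0.0003 gf 0.0 [-0.2787  1.194   0.784 ] [0.0393 0.6759 0.0067] [ 0.5973 -0.2634  0.0868]
[ 1.6338  1.1175 -1.3502  2.2077  2.0651  0.4614 -2.5647]
base [ 0.1784  0.0812 -0.1719]
-154 [-0.1098 -0.0625  0.2646]
-157 [-0.2713 -0.3014  0.0799]
-160 [-0.2709 -0.1672  0.4252]
-163 [-0.0692  0.2383  0.289 ]
-166 [-0.7378  2.0287  1.513 ]
-166 43.1667 [ -10.6188 -165.5407   86.8101]
[{'at': [0.5602, -0.3209, 0.1262], 'score': 0.38}]
[{'at': [0.5643, -0.3208, 0.1239], 'score': 0.68}]
```

```bash
python3 - <<'E'
from h import *
f0=np.array([.18,.08,-.17])
for y in (-182,-192,-197.5):
    env.movel(tipat(y),rate=.05); f=favg(5)-f0; s=env.sense()
    print(y,f,(RZ.T@(np.array(s['ee_pos'])-conv(0,0,0)))*1000,s['joint_positions'][5:],flush=True)
env.pause(.15)
for c in ('wrist','scene'): viewer.read_camera(c); print(c,tip_of(c,'roller'))
print('expected at .6 rad',conv(-48,-188-33,115), env.sense()['t'])
E
```

```text
-182 [-0.2307  2.6272  0.7667] [ -10.8539 -181.8405   86.4945] [ 0.3184 -2.4306]
-192 [-0.9735  3.551  -1.125 ] [ -11.0619 -191.6063   86.2183] [ 0.2842 -2.3981]
-197.5 [-1.133   5.1438 -2.1793] [ -10.9283 -196.8158   86.3396] [ 0.2651 -2.3777]
wrist [{'at': [0.5631, -0.3503, 0.1114], 'score': 0.7}]
scene [{'at': [0.5623, -0.3487, 0.1167], 'score': 0.43}]
expected at .6 rad [ 0.5638 -0.351   0.115 ] 45.0417
```

```bash
python3 - <<'E'
from h import *
env.movel(tipat(-135),rate=.1)
env.movel(tipat(-135,.13),rate=.12); env.pause(.5)
for c in ('wrist','scene'): viewer.read_camera(c); print(c,tip_of(c,'roller'),tip_of(c,'plaque_3'))
viewer.read_camera('side'); print(tip_of('side','hook_rest'),tip_of('side','hook_rod'),tip_of('side','toggle_tip'),'on',conv(6,200,100)); st('out')
for n in ('stapler','sanding_block','masking_tape'): print(n,tip_of('side',n)[:1])
E
```

```text
wrist [{'at': [0.5657, -0.3168, 0.1214], 'score': 0.9}] [{'at': [0.5985, -0.0494, 0.0514], 'score': 0.69}]
scene [{'at': [0.5605, -0.3175, 0.127], 'score': 0.53}] [{'at': [0.3529, -0.2152, -0.0013], 'score': 0.96}, {'at': [0.3604, -0.4004, 0.0003], 'score': 0.73}, {'at': [0.5997, -0.0467, 0.0527], 'score': 0.61}, {'at': [0.6088, -0.1311, 0.0035], 'score': 0.42}]
[{'at': [0.4315, 0.3085, -0.0007], 'score': 0.97}] [{'at': [0.4363, 0.2979, 0.1376], 'score': 0.84}] [] on [0.6002 0.0719 0.1   ]
out 48.05 w 0.0002 gf 0.0 [ 0.9336 -0.0746 -0.1131] [-0.0348  0.7543 -0.0124] [ 0.5009 -0.2675  0.1736]
stapler [{'at': [0.362, 0.1248, -0.0016], 'score': 0.92}]
sanding_block [{'at': [0.4851, -0.4503, 0.0017], 'score': 0.68}]
masking_tape [{'at': [0.584, -0.4576, -0.0022], 'score': 0.7}]
```

The roller is back upright, the rod is in its rest, the bystanders haven't moved and the toggle was seen leaning towards the robot. I'm handing in.

```bash
python3 -c "
from h import *
print(workorder.finish_job())"
```

```text
the job is handed in; nothing more can be done
None
```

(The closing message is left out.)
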